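Empty tin through the swing flap

ROBOT

A 6-joint arm with a two-finger parallel gripper is mounted at the origin on the work surface. World frame = base frame: x ahead of the robot, y to its left, z up, the work surface at z = 0. Lengths are in m, angles in rad, forces in N, time in s.
With the tool pointing down it reaches from about 0.35 to 0.85 m from the base axis. Payload 8.1 kg.
Tool frame: the origin (TCP) lies at the very end of the fingers, on their centre line; the grasp point (between the pads) lies 19 mm behind it (pinch_z is the distance from the TCP to the grasp point, in m); z points along the fingers, y is the direction in which the jaws open and shut (so a half turn about z gives the same grasp; the last joint's range is limited). The gripper opens to 93 mm and grips with 3 to 60 N. Pads are 15 mm wide; open, the fingers measure 128 mm over their backs; the gripper's body (75 mm by 188 mm) begins 65 mm behind the grasp point.
Start: joints at [-1.375, 0.13, 1.488, -0, 1.523, -0.085], TCP at [0.166, -0.576, 0.219] pointing down, gripper open.
Joint ranges: [-2.96, 2.96], [-0.89, 2.26], [0.02, 2.5], [-1.34, 4.48], [0, 2.73], [-2.66, 2.66]. Speed limits (rad/s): [2.39, 2.39, 2.79, 3.14, 3.14, 3.14].

INTERFACE

Orientations are given as a rotation vector (axis times angle).
In Python, from plant import * gives the robot as it stands.
- The arm moves only by the tool move_arm, never from a script. Its argument "series" is a list of rows, each a list of 7 numbers: the shift along the tool's x, y, z each as a share of 10 cm, from -1 to 1, then the turn, a rotation vector about the tool's x, y, z each as a share of 180 degrees, from -1 to 1, then the opening, from -1 (shut) to 1 (fully open). In form: [[dx, dy, dz, rx, ry, rz, jaw], ...]. A call has 1 to 8 rows; each row is the pose to reach, as a shift and turn from the pose commanded when the call began, along the tool's axes at that moment, turning the shorter way round; what a row does not reach only later rows make up. A row lasts 1/10 s, in which the tool goes at most 50 mm and 8.59 degrees, less where a joint would pass 70% of its speed; a pose out of reach is approached as far as the arm can. A call with a number of a shift or a turn outside -1 to 1 is refused whole. A call with a gripper value outside its range is refused whole. The fingers move at their own pace and stop on an object; "squeeze" is the grip in N (left out, the last holds). Time passes only in rows, so rows that repeat a pose let the fingers close. It gives the time, the measured TCP pose, the force and the opening at its end, in the units of the state.
- read_state(): the state, without advancing time (a new reading comes with each control period).
- read_camera(name): name is "side" or "top" or "wrist"; returns a dict with "frame" (420x560x3 uint8, red, green, blue), "K" (3x3 intrinsics, pixels), "rvec" (rotation vector, rad) and "tvec" (3), from world to camera coordinates, as OpenCV has them. Camera axes: x right, y down, z forward; pixel columns grow to the right and rows downward; lengths in m; the calibration is good to about 2 mm. A picture is of the moment at which its call begins. There is no depth.
- close_job(): hands the job in, once; it reports no verdict.
The state is a dict: "t": time; "q": joint angles; "dq": joint speeds; "joint_torque": joint torques, N m; "tool_pos": TCP position; "orientation": TCP orientation; "force": force on the tool from outside, world axes, zero at the start; "wrist_torque": the same for the moment, N m; "opening": finger opening in m.
Only numpy, scipy, OpenCV 4.12 (cv2) and the standard library are available. Lean on these libraries where they do the work, as an engineer would, in place of code of your own. Each camera call takes 0.05 s, during which the arm holds its last target.

TASK

The empty orange-labelled tin lying on the feed shelf of the blue empties cabinet has to go down its chute: gently push it with your fingertips along the shelf and through the swing flap until it slides down into the tub, then draw your fingers back out so that the flap swings shut behind it. Do not squeeze, lift or carry the tin, and leave the other things on the table where they stand.

Things in the scene. Friction and masses are not known exactly. Their poses are not given: they have to be found in the camera images.
- tin: (mm) empty oblong tin, orange label, bare steel ends, lying flat on the feed shelf: 80 long (x) x 58 wide (y) x 34 thick (z, up), plus a black cap 24 across and 14 long on its +x end, which points at the flap up to 0.35 rad askew. Flat rear (-x) end, towards the robot, 40 behind the origin. Origin: centre of its underside. 60 to 130 g, thin metal, slides easily on the shelf (friction about 0.3)
- cabinet: (mm) fixed blue steel empties cabinet, 188 wide, 268 high in front; clear roof slopes to 150 at its back. Origin on the table under the middle of the mouth, in the plane of the shut flap's outer face; +x into the cabinet, +y left, +z up. Steel feed shelf: surface at z = 90, from x = -172 to the flap, 12 high side lips at y = +-101. Chute and tub inside; tub floor z = 12, x = 130 to 260
- mouth (a point): (mm) middle of the mouth's foot, on the shelf surface (90 above the table), in the plane of the shut flap; axes as the cabinet's. The mouth is 136 wide and 140 high. Guides 26 high on the shelf narrow towards it: from y = +-100 at x = -72 to +-70 at x = -4
- lintel (a point): (mm) middle of the lower front edge of the blue crossbar over the mouth, 230 above the table, 4 in front of the flap's plane; to keep the gripper's body clear of it, let the fingers slant about 30 to 45 degrees forward and down
- sill_end (a point): (mm) where the level steel sill ends inside, 45 beyond the flap's plane, 90 above the table; from here the chute falls at 42 degrees. The tin tips and slides down by itself once its middle is past this edge (its rear end then some 5 to 15 inside the flap's plane), so the fingertips have to enter by about 10 to 25
- flap (a joint): (mm) swing flap, aluminium sheet 148 wide, 140 g, hung inside the mouth on a level hinge along its top (242 above the table). 0 = hanging shut against the frame; grows (rad) as its lower edge swings inwards and up, at most 1.35; it cannot swing outwards. Yields to about 1 N, rests on whatever is under it and falls shut by gravity alone in about half a second
- flap_edge (a point): (mm) middle of the flap's black lower edge, 146 below the hinge; 6 above the sill when shut
- full_tin: green-labelled oblong tin STANDING upright on the table to the right of the cabinet, 34 x 58 x 94 mm high; bystander; origin at the centre of its underside
- tube_orange: orange paint tube standing on its white cap on the table to the left of the cabinet, about 48 mm wide, 158 mm tall; bystander; origin at the centre of its underside
- tube_blue: blue paint tube standing on its cap, 158 mm tall; bystander; origin at the centre of its underside
- tube_brown: brown paint tube standing on its cap, 158 mm tall; bystander; origin at the centre of its underside
- glass: clear water beaker, empty, 72 mm across, 115 mm tall; bystander; origin at the centre of its underside
- jar: jar with red label and white cap, 64 mm across, 75 mm tall; bystander; origin at the centre of its underside
- brush: flat paint brush with a wooden handle lying on the table; bystander; origin on the table under the brush
Not all that is in view belongs to the job. What is shaped like the tin but pink, purple or red is not meant.

How it is judged:
On the way, in this order (a step that is already met when the one before it is completed fails the run):
1. the tin, still level on the shelf, pushes the flap open (value of joint flap above 0.35 rad and x of tin in the frame of cabinet below 0.05 m and z of tin in the frame of cabinet below 0.105 m and angle between tin's own z axis and vertical below 0.3 rad), for 0.05 s.
2. the tin has gone down the chute into the cabinet (x of tin in the frame of cabinet between 0.085 and 0.26 m and z of tin in the frame of cabinet below 0.075 m and y of tin in the frame of cabinet between -0.088 and 0.088 m), for 0.1 s.
At the end, for the whole second after the job is handed in: The tin lies at rest down in the cabinet (its middle 85 to 260 mm inside the flap's plane and its origin lower than 75 mm above the table, under the sill), the flap hangs shut (under 0.06 rad) and still, and every bystander stands within 30 mm of where it was and upright (all of step 2 and linear speed of tin below 0.02 m/s and value of joint flap below 0.06 rad and velocity of joint flap below 0.1 rad/s and not (distance of full_tin from where it was at the start of the episode above 0.03 m) and not (distance of tube_orange from where it was at the start of the episode above 0.03 m) and not (distance of tube_blue from where it was at the start of the episode above 0.03 m) and not (distance of tube_brown from where it was at the start of the episode above 0.03 m) and not (distance of glass from where it was at the start of the episode above 0.03 m) and not (distance of jar from where it was at the start of the episode above 0.03 m) and not (distance of brush from where it was at the start of the episode above 0.03 m) and angle between each of full_tin, tube_orange, tube_blue, tube_brown, glass, jar's own z axis and vertical below 0.3 rad); the robot touches nothing.
It fails at once if the tin is lifted off the shelf (more than 20 mm above it) (z of tin in the frame of cabinet above 0.11 m).
It fails at once if the tin is pinched or pressed hard by the fingers (more than 15 N) (contact force between the fingers and tin above 15 N).
It fails at once if the tin falls off the feed shelf (x of tin in the frame of cabinet below 0.03 m and z of tin in the frame of cabinet below 0.07 m).
It fails at once if a bystander is pushed away (more than 30 mm) or tipped (distance of any of full_tin, tube_orange, tube_blue, tube_brown, glass, jar, brush from where it was at the start of the episode above 0.03 m or angle between any of full_tin, tube_orange, tube_blue, tube_brown, glass, jar's own z axis and vertical above 0.3 rad).
It also fails if it takes over 42 s, if anything falls off the work surface, if the arm or the gripper's body presses on something with over 40 N, if the wrist force passes 120 N, or if a joint passes its speed limit or range.

## Working session

There is one attempt and no reset: what is moved stays moved. The work goes in short steps, Python scripts to look and compute and a tool call to move; the robot and the scene stay as the last step left them, time stands still between calls to the robot, and variables do not carry over. Pictures are saved under pics/ and viewed, and the job is handed in when it is done.

Besides the shell and the picture viewer there is one more tool, called after "Call:" as a command line: name --pt "numbers of a row" for each row, then --argument value for the rest. move_arm: Moves the arm, as the interface text tells. Shift numbers are shares of 10 cm and turn numbers shares of 180 degrees, none past 1 either way. Its arguments: {"type":"object","properties":{"series":{"type":"array","items":{"type":"array","items":{"type":"number"}}},"squeeze":{"type":"number"}},"required":["series"]}

```bash
mkdir -p pics; ls; cat > h.py <<'E'
from plant import *
import numpy as np, cv2
def cam(n):
    c=read_camera(n); R=cv2.Rodrigues(np.array(c["rvec"],float))[0]; return c["frame"],np.array(c["K"],float),R,np.array(c["tvec"],float).ravel()
def save(n,f): cv2.imwrite("pics/"+n+".png",cv2.cvtColor(f,cv2.COLOR_RGB2BGR))
def onz(uv,K,R,t,z):
    d=R.T@np.linalg.inv(K)@np.array([uv[0],uv[1],1.]); o=-R.T@t; return o+d*(z-o[2])/d[2]
def proj(p,K,R,t):
    q=K@(R@np.array(p,float)+t); return q[:2]/q[2]
E
python3 - <<'E'
from h import *
for n in ("side","top","wrist"):
    f,K,R,t=cam(n); save(n+"0",f); np.savez(n+"0.npz",f=f,K=K,R=R,t=t); print(n,-R.T@t,R[2],K[0,0])
s=read_state();print(s)
E
```

```text
pics
side [0.42857131 0.87740251 1.15636326] [ 0.08464473 -0.65326594 -0.75238214] 452.6504769987441
top [0.3105703  0.00176352 1.36379847] [ 0.19116676 -0.01838958 -0.98138529] 439.6257455878974
wrist [ 0.23111485 -0.55704556  0.382224  ] [-0.23429107 -0.06597163 -0.96992548] 329.86826970074475
{'t': 0.15, 'q': array([-1.37538512e+00,  1.31016001e-01,  1.48903589e+00, -1.63516822e-05,
        1.52301881e+00, -8.53635306e-02]), 'dq': array([ 0.00037416, -0.00123636, -0.00109083, -0.00060923, -0.0008827 ,
       -0.00087524]), 'joint_torque': array([-1.32821597e-04, -5.60476828e+01, -4.92335129e+01,  7.66424113e-02,
        3.05371312e-02, -4.07417554e-05]), 'tool_pos': array([ 0.16620843, -0.57604852,  0.21780781]), 'orientation': array([-3.10922467e+00, -4.39387497e-01,  1.53229411e-04]), 'force': array([0.27029374, 0.15811394, 0.27352788]), 'wrist_torque': array([-0.00106824, -0.02600338, -0.01378707]), 'opening': 0.09294031900254432}
```

View pics/side0.png

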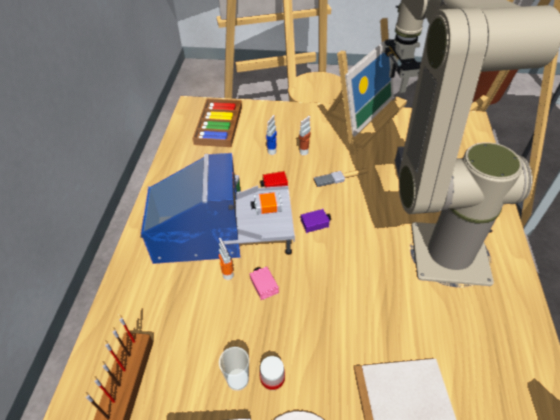

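View pics/top0.png

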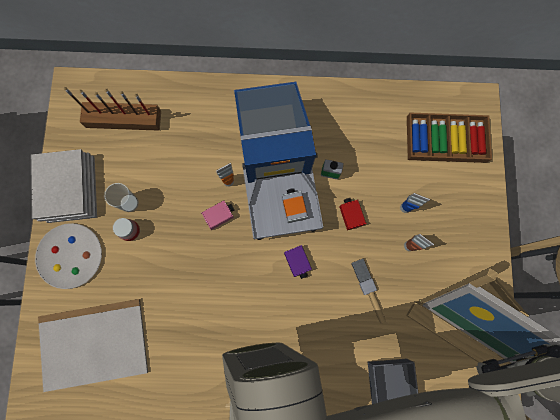

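View pics/wrist0.png

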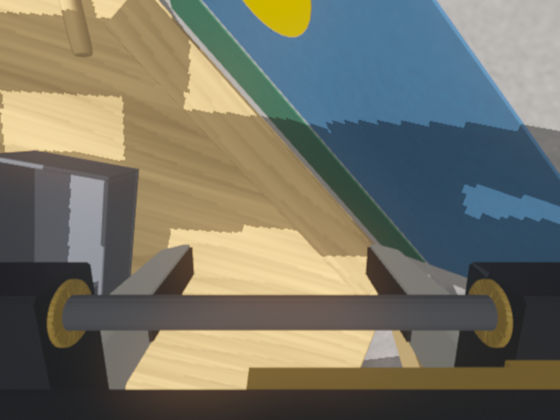

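Possible tins in the top view: orange on the shelf at (294,205), pink (218,214), purple (298,261), red (352,214) and the orange tube (226,174). The one described is the orange one on the shelf at (294,205), so I'll check it in a close crop.

```bash
python3 - <<'E'
from h import *
f=np.load("top0.npz")["f"]; save("topc",cv2.resize(f[120:250,220:350],None,fx=4.5,fy=4.5,interpolation=cv2.INTER_CUBIC))
f=np.load("side0.npz")["f"]; save("sidec",cv2.resize(f[140:290,140:310],None,fx=4,fy=4,interpolation=cv2.INTER_CUBIC))
E
```

```text
(no output)
```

View pics/topc.png

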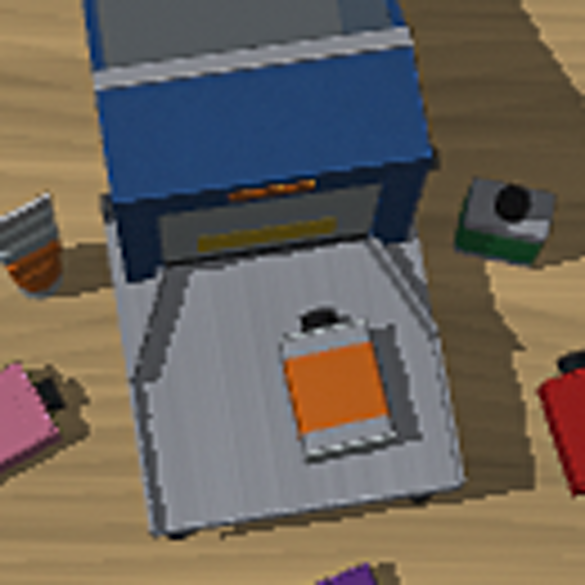

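View pics/sidec.png

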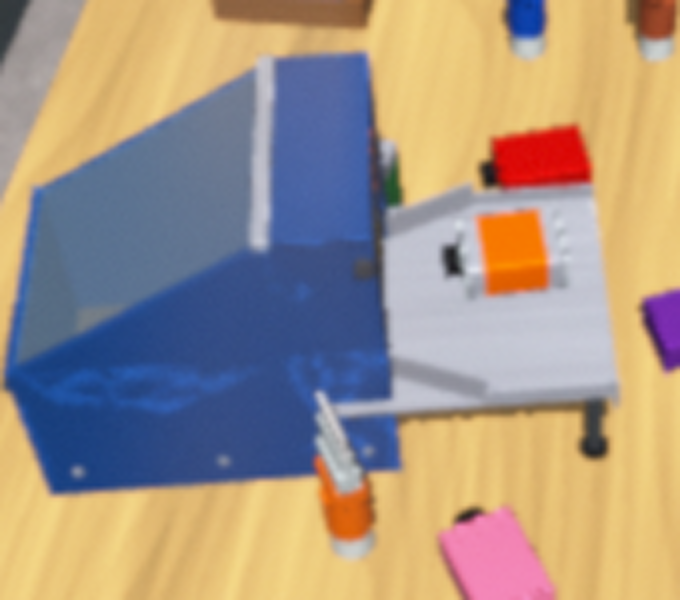

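The crop shows the orange label, steel ends, and the black cap pointing at the flap. It's the right tin, near full-image (294,205). Next I'll measure the cabinet frame and the tin pose.

```bash
python3 - <<'E'
from h import *
D=np.load("top0.npz"); f,K,R,t=D["f"],D["K"],D["R"],D["t"]
S=np.load("side0.npz")
c=lambda x,y:((x+.5)/4.5-.5+220,(y+.5)/4.5-.5+120)
cs=lambda x,y:((x+.5)/4-.5+140,(y+.5)/4-.5+140)
pts={"FL":(155,535,.09),"FR":(463,485,.09),"flapL":(190,266,.09),"flapR":(365,239,.09),"lintL":(118,203,.23),"roofL":(108,203,.268),"roofR":(428,155,.268),"guideL":(145,380,.116),"guideR":(436,330,.116)}
P={}
for k,(x,y,z) in pts.items():
    P[k]=onz(c(x,y),K,R,t,z); print(k,P[k].round(4))
print("front w",np.linalg.norm(P["FL"]-P["FR"]),"roofw",np.linalg.norm(P["roofL"]-P["roofR"]))
for k in (("FL","FR"),("flapL","flapR"),("roofL","roofR"),("guideL","guideR")):
    d=P[k[0]]-P[k[1]]; print(k,np.linalg.norm(d),"yaw",np.arctan2(-d[0],d[1]),"mid",(P[k[0]]+P[k[1]])/2)
for nm,DD in(("top",D),("side",S)):
    g=DD["f"]; hsv=cv2.cvtColor(g,cv2.COLOR_RGB2HSV)
    m=cv2.inRange(hsv,(6,190,150),(16,255,255)); 
    n,l,st,ce=cv2.connectedComponentsWithStats(m)
    for i in range(1,n):
        if st[i,4]>30: print(nm,st[i],ce[i])
hsv=cv2.cvtColor(f,cv2.COLOR_RGB2HSV); m=cv2.inRange(hsv,(6,150,100),(18,255,255)); m[:,:270]=0;m[:,320:]=0;m[:185]=0;m[225:]=0
cn=max(cv2.findContours(m,0,2)[0],key=cv2.contourArea)
w=np.array([onz(p[0],K,R,t,.124)[:2] for p in cn],np.float32)*1000
print("label",cv2.minAreaRect(w))
# cap and rear end
for k,(x,y) in {"rearL":(308,462),"rearR":(393,440),"frontL":(282,342),"frontR":(370,318)}.items(): print(k,onz(c(x,y),K,R,t,.124).round(4))
# side
print("side corners shelf", onz(cs(618,400),S["K"],S["R"],S["t"],.102), onz(cs(592,188),S["K"],S["R"],S["t"],.102))
E
```

```text
FL [0.4793 0.0524 0.09  ]
FR [ 0.5183 -0.1472  0.09  ]
flapL [0.6602 0.0361 0.09  ]
flapR [ 0.6828 -0.0801  0.09  ]
lintL [0.6591 0.0765 0.23  ]
roofL [0.6472 0.0798 0.268 ]
roofR [ 0.6826 -0.1043  0.268 ]
guideL [0.5762 0.0617 0.116 ]
guideR [ 0.6155 -0.1257  0.116 ]
front w 0.20341192701049107 roofw 0.1874519177523861
('FL', 'FR') 0.20341192701049107 yaw 0.19306013360823449 mid [ 0.49883602 -0.04742691  0.09      ]
('flapL', 'flapR') 0.11837840109607226 yaw 0.19237188653597112 mid [ 0.67147997 -0.02197108  0.09      ]
('roofL', 'roofR') 0.1874519177523861 yaw 0.1901503237504646 mid [ 0.66488659 -0.01226492  0.268     ]
('guideL', 'guideR') 0.19146708958980552 yaw 0.20689158136680832 mid [ 0.5958234  -0.03200807  0.116     ]
top [284 196  22  20 308] [294.16233766 205.57792208]
side [260 193  17  20 263] [267.95057034 202.58174905]
side [220 257  13  17 124] [225.96774194 267.18548387]
label ((573.9667358398438, -60.48295974731445), (48.137306213378906, 58.286285400390625), 14.536961555480957)
rearL [ 0.5245 -0.0443  0.124 ]
rearR [ 0.5405 -0.0982  0.124 ]
frontL [ 0.6023 -0.0257  0.124 ]
frontR [ 0.6201 -0.0821  0.124 ]
side corners shelf [0.4810388  0.07258367 0.102     ] [ 0.51995803 -0.14020229  0.102     ]
```

```bash
python3 - <<'E'
from h import *
S=np.load("side0.npz");T=np.load("top0.npz")
for p in [(.166,-.576,.218),(.166,-.576,.30),(.4,-.2,.3),(.35,-.576,.3)]:
    for D in(S,T): print(p,proj(p,D["K"],D["R"],D["t"]).round())
save("sc2",cv2.resize(S["f"][0:200,300:560],None,fx=3,fy=3,interpolation=cv2.INTER_CUBIC))
save("tc2",cv2.resize(T["f"][180:420,290:560],None,fx=2.4,fy=2.4,interpolation=cv2.INTER_CUBIC))
E
```

```text
(0.166, -0.576, 0.218) [397.  84.]
(0.166, -0.576, 0.218) [497. 363.]
(0.166, -0.576, 0.3) [401.  64.]
(0.166, -0.576, 0.3) [515. 368.]
(0.4, -0.2, 0.3) [330. 129.]
(0.4, -0.2, 0.3) [354. 263.]
(0.35, -0.576, 0.3) [348.  62.]
(0.35, -0.576, 0.3) [509. 288.]
```

View pics/sc2.png

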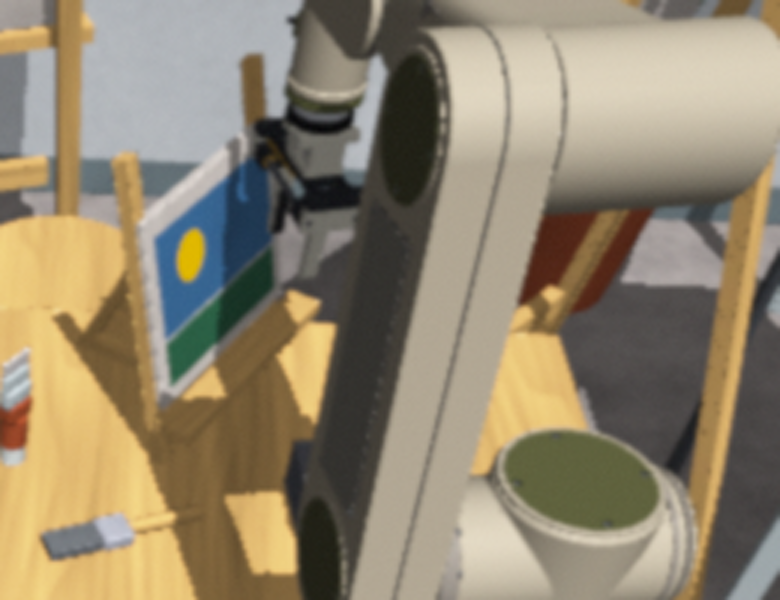

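View pics/tc2.png

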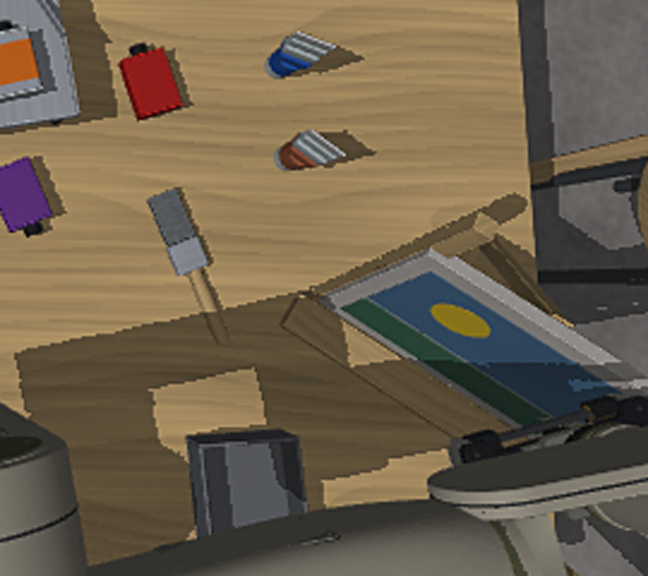

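The gripper starts beside the easel picture, so it goes up and slightly away first. The jaws narrow to about 30 mm at the same time.

Call:
move_arm --pt "0.03 -0.13 -0.33 0 0 0 -0.35" --pt "0.06 -0.26 -0.66 0 0 0 -0.35" --pt "0.1 -0.4 -1 0 0 0 -0.35" --pt "0.1 -0.4 -1 0 0 0 -0.35"

```text
t: 0.55
tool_pos: [0.1654, -0.5362, 0.325]
orientation: [3.102, 0.439, 0.001]
force: [1.0, -0.3, 0.7]
opening: 0.0658
```

Call:
move_arm --pt "0 0 -0.33 0 0 0 -0.35" --pt "0 0 -0.66 0 0 0 -0.35" --pt "0 0 -1 0 0 0 -0.35" --pt "0 0 -1 0 0 0 -0.35"

```text
t: 0.95
tool_pos: [0.1651, -0.5365, 0.4238]
orientation: [3.103, 0.439, 0.001]
force: [-0.1, -0.4, 0.6]
opening: 0.0339
```

```bash
cat >> h.py <<'E'
from scipy.spatial.transform import Rotation as Ro
def tgt(psi,a):
    z=np.array([np.cos(a)*np.cos(psi),np.cos(a)*np.sin(psi),-np.sin(a)]); x=np.array([np.sin(a)*np.cos(psi),np.sin(a)*np.sin(psi),np.cos(a)])
    return np.c_[x,np.cross(z,x),z]
def rel(p,Rt):
    s=read_state(); R0=Ro.from_rotvec(s["orientation"]).as_matrix()
    print("t",round(s["t"],2),"pos",s["tool_pos"].round(4),"q",s["q"].round(2),"F",s["force"].round(2),"open",round(s["opening"],4))
    print("shift/0.1:",(R0.T@(np.array(p)-s["tool_pos"])/.1).round(3),"turn/pi:",(Ro.from_matrix(R0.T@Rt).as_rotvec()/np.pi).round(4))
    return R0
C0=np.array([.668,-.013]);CY=.192
def cab(x,y):
    return C0+np.array([x*np.cos(CY)-y*np.sin(CY),x*np.sin(CY)+y*np.cos(CY)])
E
python3 -c "
from h import *
print(rel((.38,-.12,.35),tgt(.25,np.radians(40))).round(3))"
```

```text
t 0.95 pos [ 0.1651 -0.5365  0.4238] q [-1.36  0.03  1.22 -0.    1.88 -0.07] F [-0.05 -0.37  0.56] open 0.0339
shift/0.1: [ 3.22  -3.412  0.71 ] turn/pi: [-0.002   0.2779  0.0102]
[[ 0.961  0.277  0.002]
 [ 0.277 -0.961 -0.008]
 [-0.001  0.008 -1.   ]]
```

Call:
move_arm --pt "0.25 -0.22 0.04 0 0 0 -0.35" --pt "0.5 -0.44 0.09 0 0 0 -0.35" --pt "0.75 -0.66 0.13 0 0 0 -0.35" --pt "1 -0.88 0.18 0 0 0 -0.35"

```text
t: 1.35
tool_pos: [0.2369, -0.4219, 0.399]
orientation: [-3.109, -0.439, 0.001]
force: [0.7, -0.7, 0.4]
opening: 0.0302
```

Call:
move_arm --pt "0.25 -0.22 0.04 0 0 0 -0.35" --pt "0.5 -0.44 0.09 0 0 0 -0.35" --pt "0.75 -0.66 0.13 0 0 0 -0.35" --pt "1 -0.88 0.18 0 0 0 -0.35"

```text
t: 1.75
tool_pos: [0.3086, -0.3095, 0.3811]
orientation: [-3.11, -0.439, 0.001]
force: [-0.1, -0.0, 0.6]
opening: 0.0302
```

Call:
move_arm --pt "0.25 -0.22 0.04 0 0 0 -0.35" --pt "0.5 -0.44 0.09 0 0 0 -0.35" --pt "0.75 -0.66 0.13 0 0 0 -0.35" --pt "1 -0.88 0.18 0 0 0 -0.35"

```text
t: 2.15
tool_pos: [0.3803, -0.1972, 0.3632]
orientation: [-3.11, -0.439, 0.001]
force: [-0.2, -0.4, 0.3]
opening: 0.0301
```

Call:
move_arm --pt "0.25 -0.22 0.04 0 0 0 -0.35" --pt "0.5 -0.44 0.09 0 0 0 -0.35" --pt "0.75 -0.66 0.13 0 0 0 -0.35" --pt "1 -0.88 0.18 0 0 0 -0.35" --pt "1 -0.88 0.18 0 0 0 -0.35"

```text
t: 2.65
tool_pos: [0.4523, -0.0832, 0.3442]
orientation: [-3.107, -0.445, 0.004]
force: [-0.2, -0.3, -0.2]
opening: 0.0302
```

```bash
python3 -c "
from h import *
print(rel((.45,-.095,.35),tgt(.25,np.radians(40))).round(3))"
```

```text
t 2.65 pos [ 0.4523 -0.0832  0.3442] q [-0.29 -0.26  1.64  0.    1.77  0.99] F [-0.2  -0.32 -0.16] open 0.0302
shift/0.1: [-0.055  0.107 -0.058] turn/pi: [-0.0056  0.2784  0.01  ]
[[ 0.96   0.281 -0.003]
 [ 0.281 -0.96   0.002]
 [-0.002 -0.003 -1.   ]]
```

Call:
move_arm --pt "0 0.1 0 0 0.04 0 -0.35" --pt "0 0.1 0 0 0.08 0 -0.35" --pt "0 0.1 0 0 0.12 0 -0.35" --pt "0 0.1 0 0 0.16 0 -0.35" --pt "0 0.1 0 0 0.2 0 -0.35" --pt "0 0.1 0 0 0.24 0.01 -0.35" --pt "0 0.1 0 -0.005 0.278 0.01 -0.35" --pt "0 0.1 0 -0.005 0.278 0.01 -0.35"

```text
t: 3.45
tool_pos: [0.4705, -0.1152, 0.3435]
orientation: [-2.725, -0.339, -1.251]
force: [-0.1, -0.9, -0.1]
opening: 0.0305
```

```bash
python3 -c "
from h import *
# tin rear (world) and stand-off 35 mm behind along heading .25
rear=np.array([.5725,-.0615])-.04*np.array([np.cos(.25),np.sin(.25)]); so=rear-.04*np.array([np.cos(.25),np.sin(.25)])
print(rear,so)
print(rel((so[0],so[1],.2),tgt(.25,np.radians(40))).round(3))
for n in('top','side'):
    f,K,R,t=cam(n); save(n+'1',f); np.savez(n+'1.npz',f=f,K=K,R=R,t=t)"
```

```text
[ 0.5337435  -0.07139616] [ 0.49498701 -0.08129232]
t 3.45 pos [ 0.4705 -0.1152  0.3435] q [-0.97 -0.89  2.28  0.81  1.44  0.38] F [-0.11 -0.9  -0.08] open 0.0305
shift/0.1: [-0.884 -0.24   1.181] turn/pi: [-0.0054  0.003  -0.0032]
[[ 0.632  0.254  0.732]
 [ 0.151 -0.967  0.204]
 [ 0.76  -0.019 -0.65 ]]
```

View pics/side1.png

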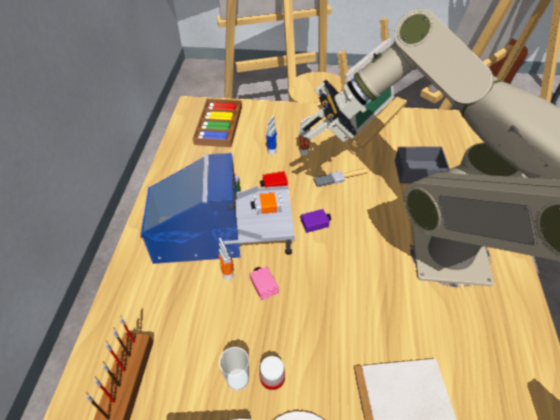

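Call:
move_arm --pt "0.03 -0.05 0.2 0 0 0 -0.35" --pt "0.07 -0.1 0.4 0 0 0 -0.35" --pt "0.1 -0.14 0.6 0 0 0 -0.35" --pt "0.13 -0.18 0.77 0 0 0 -0.35" --pt "0.13 -0.18 0.77 0 0 0 -0.35"

```text
t: 4.05
tool_pos: [0.5322, -0.0747, 0.3087]
orientation: [-2.725, -0.359, -1.25]
force: [-1.2, 0.2, 0.1]
opening: 0.0303
```

```bash
python3 -c "
from h import *
print(rel((.49,-.082,.2),tgt(.25,np.radians(40))).round(3))"
```

```text
t 4.05 pos [ 0.5322 -0.0747  0.3087] q [-0.71 -0.79  2.29  0.75  1.19  0.47] F [-1.22  0.25  0.1 ] open 0.0303
shift/0.1: [-1.103 -0.029  0.384] turn/pi: [-0.0067  0.0034  0.0008]
[[ 0.63   0.264  0.73 ]
 [ 0.163 -0.964  0.208]
 [ 0.759 -0.012 -0.651]]
```

Call:
move_arm --pt "-0.2 0 0.11 0 0 0 -0.35" --pt "-0.4 0 0.23 0 0 0 -0.35" --pt "-0.6 0 0.34 0 0 0 -0.35" --pt "-0.8 0 0.46 0 0 0 -0.35" --pt "-1 0 0.55 0 0 0 -0.35" --pt "-1 0 0.55 0 0 0 -0.35"

```text
t: 4.65
tool_pos: [0.509, -0.0823, 0.1978]
orientation: [-2.726, -0.355, -1.254]
force: [0.4, 0.2, -0.5]
opening: 0.0306
```

```bash
python3 -c "
from h import *
print(rel((.5,-.08,.105),tgt(.25,np.radians(40))).round(3))
for n in('top','side','wrist'):
    f,K,R,t=cam(n); save(n+'2',f); np.savez(n+'2.npz',f=f,K=K,R=R,t=t)"
```

```text
t 4.65 pos [ 0.509  -0.0823  0.1978] q [-0.78 -0.79  2.5   0.84  1.1   0.26] F [ 0.37  0.22 -0.49] open 0.0306
shift/0.1: [-0.758 -0.036  0.542] turn/pi: [-0.0056  0.003   0.0003]
[[ 0.629  0.261  0.732]
 [ 0.162 -0.965  0.205]
 [ 0.76  -0.011 -0.65 ]]
```

View pics/wrist2.png

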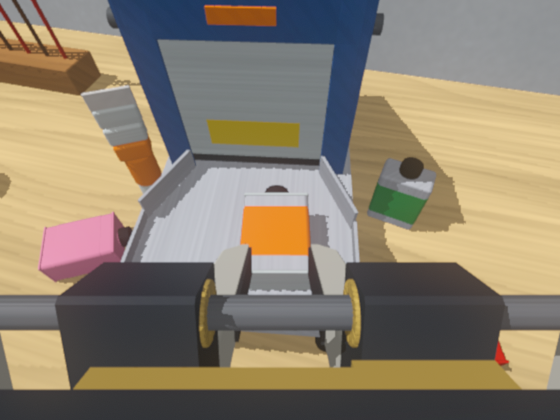

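View pics/side2.png

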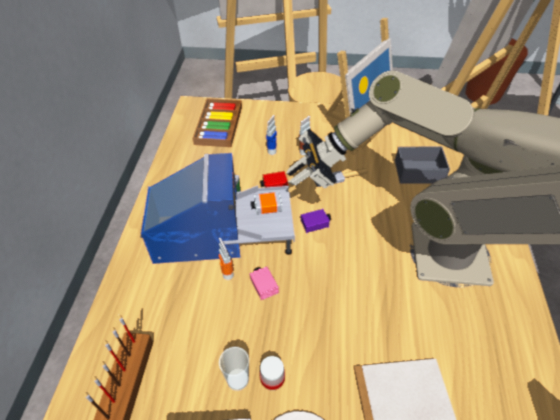

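q3 sits at its limit here, so I'll use steeper fingers at the start (about 58° below horizontal). I'll flatten them further in, where there is more reach.

Call:
move_arm --pt "0 0 0 0 -0.035 0 -0.35" --pt "0 0 0 0 -0.07 0 -0.35" --pt "0 0 0 -0.005 -0.1 0 -0.35" --pt "0 0 0 -0.005 -0.1 0 -0.35"

```text
t: 5.2
tool_pos: [0.5112, -0.0814, 0.2004]
orientation: [-2.937, -0.378, -0.831]
force: [0.4, 0.5, 0.5]
opening: 0.0301
```

```bash
python3 -c "
from h import *
print(rel((.5,-.08,.104),tgt(.25,np.radians(58))).round(3))"
```

```text
t 5.2 pos [ 0.5112 -0.0814  0.2004] q [-0.54 -0.59  2.24  0.42  1.12  0.67] F [0.38 0.53 0.49] open 0.0301
shift/0.1: [-0.593 -0.045  0.766] turn/pi: [-0.0001  0.0024  0.002 ]
[[ 0.824  0.253  0.507]
 [ 0.217 -0.968  0.13 ]
 [ 0.523  0.003 -0.852]]
```

Call:
move_arm --pt "-0.15 -0.01 0.19 0 0 0 -0.35" --pt "-0.3 -0.02 0.38 0 0 0 -0.35" --pt "-0.45 -0.03 0.57 0 0 0 -0.35" --pt "-0.53 -0.04 0.68 0 0 0 -0.35" --pt "-0.56 -0.04 0.73 0 0 0 -0.35" --pt "-0.56 -0.04 0.73 0 0 0 -0.35"

```text
t: 5.8
tool_pos: [0.4983, -0.0803, 0.1048]
orientation: [-2.935, -0.371, -0.827]
force: [-0.3, 0.3, 0.1]
opening: 0.0302
```

```bash
python3 -c "
from h import *
print(rel((.55,-.067,.104),tgt(.25,np.radians(58))).round(3))
for n in('top','side','wrist'):
    f,K,R,t=cam(n); save(n+'3',f); np.savez(n+'3.npz',f=f,K=K,R=R,t=t)
    if n=='top': save('t3c',cv2.resize(f[140:270,220:360],None,fx=4.5,fy=4.5,interpolation=cv2.INTER_CUBIC))
    if n=='side': save('s3c',cv2.resize(f[140:290,180:350],None,fx=4,fy=4,interpolation=cv2.INTER_CUBIC))
"
```

```text
t 5.8 pos [ 0.4983 -0.0803  0.1048] q [-0.55 -0.53  2.37  0.48  0.95  0.55] F [-0.29  0.3   0.07] open 0.0302
shift/0.1: [ 0.451 -0.     0.286] turn/pi: [-0.0009  0.0028  0.0003]
[[ 0.826  0.25   0.505]
 [ 0.212 -0.968  0.132]
 [ 0.522 -0.002 -0.853]]
```

View pics/wrist3.png

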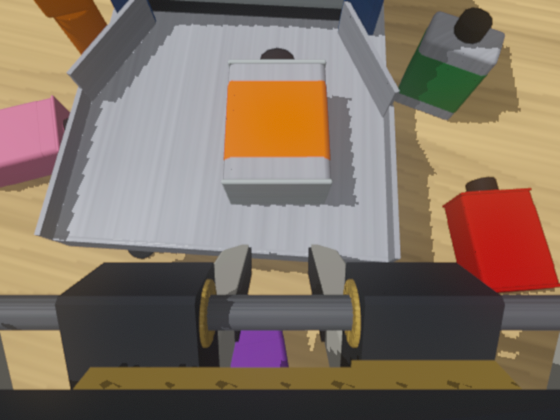

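View pics/t3c.png

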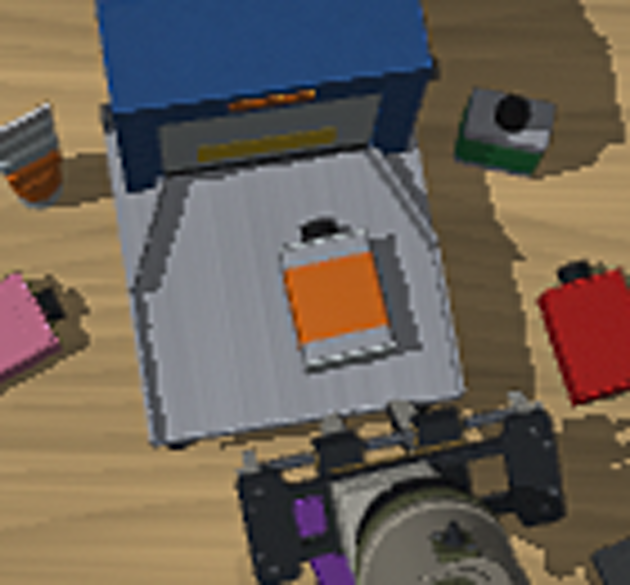

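View pics/s3c.png

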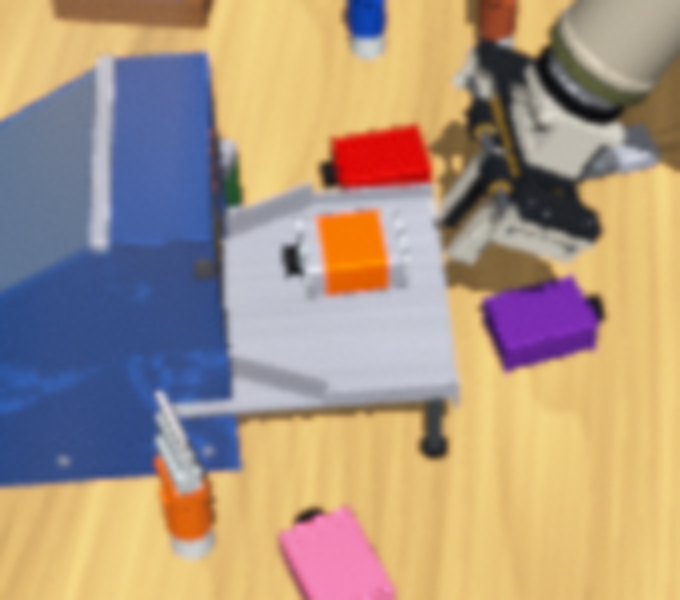

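The picture shows both tips level, behind the tin and centred on it: tin at wrist column about 277, tips' middle about 281. Next is a slow advance to contact.

Call:
move_arm --pt "0.04 0 0.03 0 0 0 -0.35" --pt "0.08 0 0.06 0 0 0 -0.35" --pt "0.12 0 0.09 0 0 0 -0.35" --pt "0.16 0 0.12 0 0 0 -0.35" --pt "0.18 0 0.14 0 0 0 -0.35" --pt "0.2 0 0.155 0 0 0 -0.35"

```text
t: 6.55
tool_pos: [0.5231, -0.0739, 0.1022]
orientation: [-2.935, -0.373, -0.827]
force: [0.4, 0.4, 0.3]
opening: 0.0304
```

Call:
move_arm --pt "0.02 0 0.012 0 0 0 -0.35" --pt "0.04 0 0.025 0 0 0 -0.35" --pt "0.06 0 0.037 0 0 0 -0.35" --pt "0.08 0 0.05 0 0 0 -0.35" --pt "0.1 0 0.062 0 0 0 -0.35" --pt "0.12 0 0.074 0 0 0 -0.35" --pt "0.14 0 0.086 0 0 0 -0.35" --pt "0.16 0 0.098 0 0 0 -0.35"

```text
t: 7.35
tool_pos: [0.5413, -0.0694, 0.1025]
orientation: [-2.935, -0.372, -0.827]
force: [-0.9, 0.2, -0.3]
opening: 0.0301
```

```bash
cat > look.py <<'E'
from h import *
import sys
k=sys.argv[1]
s=read_state(); d=s["tool_pos"][:2]-C0; c,sn=np.cos(CY),np.sin(CY)
R0=Ro.from_rotvec(s["orientation"]).as_matrix(); print("TCP cab",np.array([c*d[0]+sn*d[1],-sn*d[0]+c*d[1],s["tool_pos"][2]-.09]).round(4),"slant",np.degrees(np.arcsin(-R0[2,2])).round(1),"yaw cab",round(float(np.arctan2(R0[1,2],R0[0,2])-CY),3),"F",s["force"].round(2),"t",s["t"],"q",s["q"].round(2))
print(R0.round(3))
fw=cam("wrist")[0]
ft=cam("top")[0]
a=cv2.resize(ft[140:270,220:360],(420,390),interpolation=cv2.INTER_CUBIC); b=cv2.resize(fw,(380,285)); o=np.zeros((390,800,3),np.uint8); o[:,:420]=a;o[:285,420:]=b
save("look"+k,o)
E
python3 look.py 1
```

```text
TCP cab [-0.1351 -0.0312  0.0125] slant 58.5 yaw cab 0.062 F [-0.89  0.25 -0.3 ] t 7.35 q [-0.47 -0.38  2.28  0.47  0.87  0.61]
[[ 0.826  0.25   0.506]
 [ 0.213 -0.968  0.131]
 [ 0.522 -0.001 -0.853]]
```

View pics/look1.png

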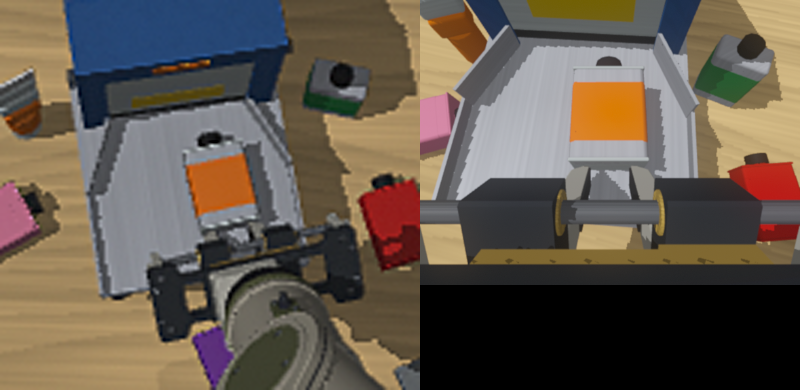

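Contact is made: the tin is square on both tips and has moved about 10 mm. Next I'll push on at 50 mm/s and flatten the slant.

Call:
move_arm --pt "0.043 0 0.026 0 0.006 0 -0.35" --pt "0.085 0 0.052 0 0.012 0 -0.35" --pt "0.128 0 0.078 0 0.018 0 -0.35" --pt "0.171 0 0.104 0 0.024 0 -0.35" --pt "0.213 0 0.13 0 0.03 0 -0.35" --pt "0.256 0 0.157 0 0.036 0 -0.35" --pt "0.3 0 0.183 0 0.042 0 -0.35" --pt "0.341 0 0.209 0 0.048 0 -0.35"

```text
t: 8.25
tool_pos: [0.5801, -0.0594, 0.1024]
orientation: [-2.848, -0.361, -1.042]
force: [-0.5, -0.3, -0.8]
opening: 0.0302
```

```bash
python3 look.py 2
```

```text
TCP cab [-0.0951 -0.0288  0.0124] slant 49.8 yaw cab 0.061 F [-0.5  -0.25 -0.82] t 8.25 q [-0.48 -0.34  2.32  0.7   0.73  0.41]
[[ 0.74   0.25   0.625]
 [ 0.19  -0.968  0.162]
 [ 0.646 -0.001 -0.764]]
```

View pics/look2.png

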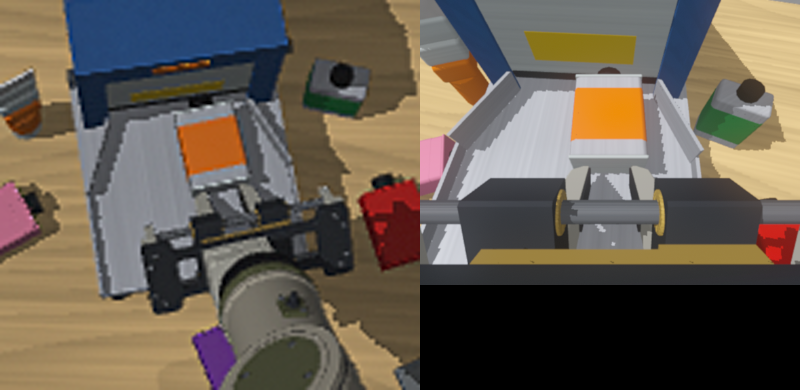

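Call:
move_arm --pt "0.038 0 0.032 0 0.005 0 -0.35" --pt "0.076 0 0.065 0 0.01 0 -0.35" --pt "0.115 0 0.097 0 0.015 0 -0.35" --pt "0.153 0 0.129 0 0.02 0 -0.35" --pt "0.191 0 0.161 0 0.025 0 -0.35" --pt "0.229 0 0.194 0 0.03 0 -0.35" --pt "0.268 0 0.226 0 0.035 0 -0.35" --pt "0.306 0 0.258 0 0.038 0 -0.35"

```text
t: 9.15
tool_pos: [0.6188, -0.0495, 0.1023]
orientation: [-2.77, -0.351, -1.204]
force: [-0.9, -0.9, -0.0]
opening: 0.0303
```

```bash
python3 look.py 3
```

```text
TCP cab [-0.0553 -0.0264  0.0123] slant 43.0 yaw cab 0.061 F [-0.92 -0.94 -0.03] t 9.15 q [-0.46 -0.25  2.31  0.96  0.63  0.18]
[[ 0.66   0.25   0.708]
 [ 0.17  -0.968  0.183]
 [ 0.731 -0.001 -0.682]]
```

View pics/look3.png

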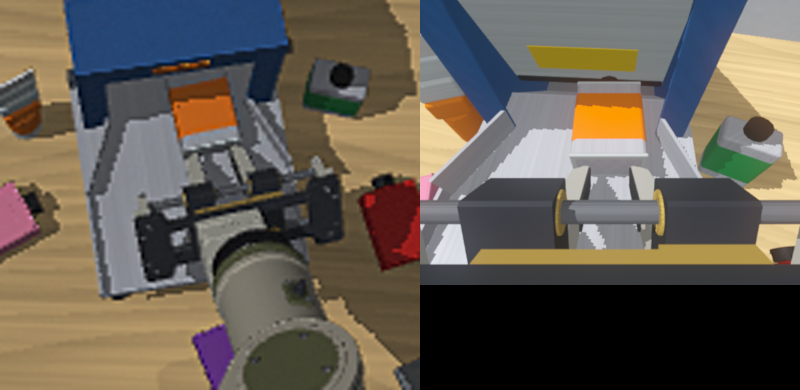

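Call:
move_arm --pt "0.034 0 0.037 0 0 0 -0.35" --pt "0.068 0 0.073 0 0 0 -0.35" --pt "0.102 0 0.11 0 0 0 -0.35" --pt "0.136 0 0.146 0 0 0 -0.35" --pt "0.17 0 0.183 0 0 0 -0.35" --pt "0.205 0 0.219 0 0 0 -0.35" --pt "0.239 0 0.256 0 0 0 -0.35" --pt "0.273 0 0.292 0 0 0 -0.35"

```text
t: 10.05
tool_pos: [0.6577, -0.0393, 0.1025]
orientation: [-2.77, -0.351, -1.203]
force: [-0.2, 0.3, 0.9]
opening: 0.0303
```

```bash
python3 look.py 4
```

```text
TCP cab [-0.0151 -0.0239  0.0125] slant 43.0 yaw cab 0.061 F [-0.16  0.3   0.91] t 10.05 q [-0.4  -0.14  2.22  0.96  0.57  0.22]
[[ 0.661  0.25   0.708]
 [ 0.17  -0.968  0.183]
 [ 0.731 -0.001 -0.682]]
```

View pics/look4.png

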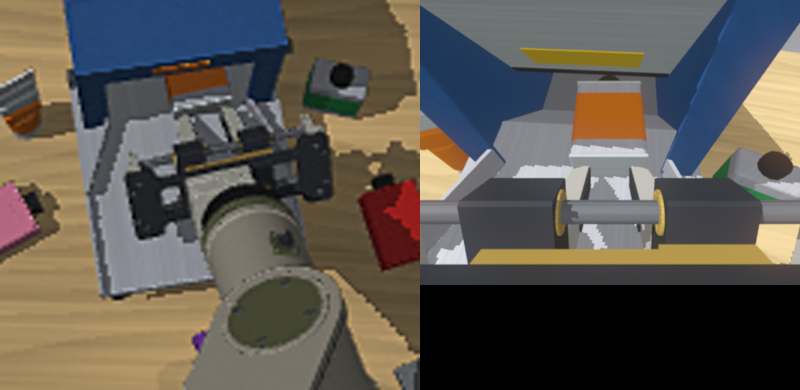

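Call:
move_arm --pt "0.023 0 0.024 0 0.004 0 -0.35" --pt "0.046 0 0.049 0 0.008 0 -0.35" --pt "0.068 0 0.073 0 0.012 0 -0.35" --pt "0.091 0 0.097 0 0.016 0 -0.35" --pt "0.114 0 0.122 0 0.018 0 -0.35" --pt "0.136 0 0.146 0 0.02 0 -0.35"

```text
t: 10.75
tool_pos: [0.6768, -0.0345, 0.1025]
orientation: [-2.725, -0.345, -1.287]
force: [0.4, -0.8, 0.5]
opening: 0.03
```

```bash
python3 look.py 5
```

```text
TCP cab [ 0.0045 -0.0228  0.0125] slant 39.4 yaw cab 0.061 F [ 0.43 -0.83  0.51] t 10.75 q [-0.39 -0.09  2.21  1.14  0.54  0.05]
[[ 0.615  0.25   0.748]
 [ 0.158 -0.968  0.194]
 [ 0.773 -0.001 -0.635]]
```

View pics/look5.png

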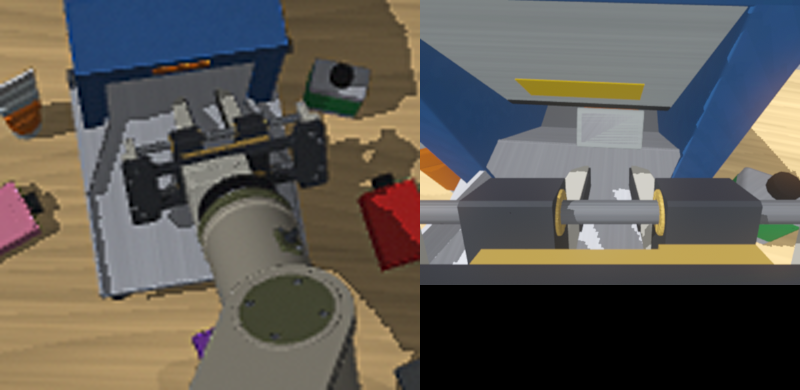

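The tin's rear end has left the tips and is heading down the chute. I'll hold briefly and look again.

Call:
move_arm --pt "0 0 0 0 0 0 -0.35" --pt "0 0 0 0 0 0 -0.35" --pt "0 0 0 0 0 0 -0.35" --pt "0 0 0 0 0 0 -0.35" --pt "0 0 0 0 0 0 -0.35"

```text
t: 11.35
tool_pos: [0.6766, -0.0345, 0.1025]
orientation: [-2.725, -0.346, -1.287]
force: [-0.9, 0.7, 0.0]
opening: 0.0303
```

```bash
python3 look.py 6
```

```text
TCP cab [ 0.0043 -0.0228  0.0125] slant 39.4 yaw cab 0.061 F [-0.93  0.67  0.  ] t 11.35 q [-0.39 -0.09  2.21  1.14  0.54  0.05]
[[ 0.615  0.25   0.748]
 [ 0.158 -0.968  0.193]
 [ 0.772 -0.001 -0.635]]
```

View pics/look6.png

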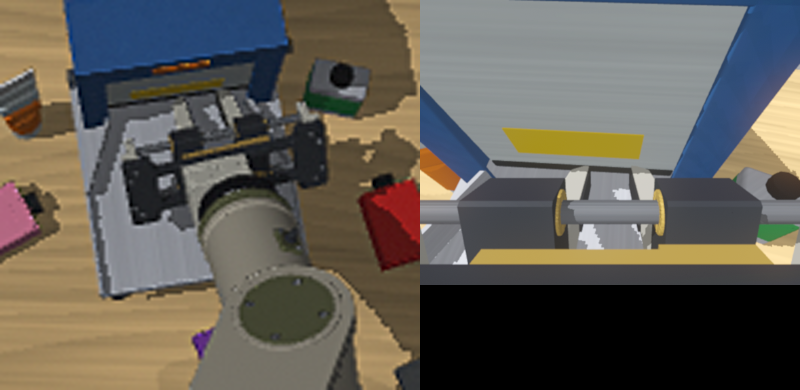

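The flap now rests on the fingertips and the tin is out of sight down the chute. Drawing the fingers back.

Call:
move_arm --pt "-0.05 0 -0.06 0 0 0 -0.35" --pt "-0.1 0 -0.12 0 0 0 -0.35" --pt "-0.15 0 -0.18 0 0 0 -0.35" --pt "-0.2 0 -0.24 0 0 0 -0.35" --pt "-0.25 0 -0.3 0 0 0 -0.35" --pt "-0.3 0 -0.36 0 0 0 -0.35" --pt "-0.34 0 -0.41 0 0 0 -0.35" --pt "-0.34 0 -0.41 0 0 0 -0.35"

```text
t: 12.25
tool_pos: [0.6243, -0.0481, 0.1021]
orientation: [-2.725, -0.345, -1.287]
force: [0.3, -0.0, -0.4]
opening: 0.0303
```

```bash
python3 look.py 7; python3 -c "
from h import *
rel((.55,-.06,.25),tgt(.25,np.radians(50)))"
```

```text
TCP cab [-0.0496 -0.0261  0.0121] slant 39.4 yaw cab 0.061 F [ 0.33 -0.01 -0.37] t 12.25 q [-0.48 -0.23  2.34  1.11  0.61  0.02]
[[ 0.615  0.249  0.748]
 [ 0.158 -0.968  0.193]
 [ 0.772 -0.001 -0.635]]
t 12.35 pos [ 0.6251 -0.0481  0.1025] q [-0.48 -0.23  2.34  1.12  0.61  0.02] F [ 0.16 -0.29 -0.16] open 0.0301
shift/0.1: [ 0.659 -0.072 -1.521] turn/pi: [-0.0006 -0.0588  0.0004]
```

View pics/look7.png

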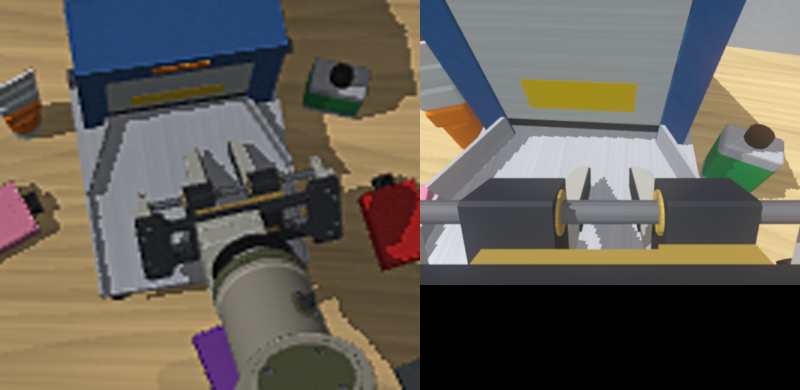

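The flap is shut and the fingers are free. I'll move clear up and back, then check the tub through the roof.

Call:
move_arm --pt "0.05 0 -0.13 0 -0.01 0 -0.35" --pt "0.1 0 -0.26 0 -0.02 0 -0.35" --pt "0.15 0 -0.4 0 -0.03 0 -0.35" --pt "0.2 0 -0.52 0 -0.04 0 -0.35" --pt "0.25 0 -0.65 0 -0.05 0 -0.35" --pt "0.3 0 -0.75 0 -0.06 0 -0.35" --pt "0.3 0 -0.75 0 -0.06 0 -0.35" --pt "0.3 0 -0.75 0 -0.06 0 -0.35"

```text
t: 13.15
tool_pos: [0.5878, -0.0573, 0.1732]
orientation: [-2.852, -0.363, -1.034]
force: [-0.4, 0.1, 0.7]
opening: 0.0305
```

```bash
python3 look.py 8; python3 - <<'E'
from h import *
ft=cam("top")[0];fs=cam("side")[0]
o=np.zeros((560,800,3),np.uint8)
o[:,:400]=cv2.resize(ft[70:210,220:320],(400,560),interpolation=cv2.INTER_CUBIC)
o[:480,400:]=cv2.resize(fs[145:265,140:240],(400,480),interpolation=cv2.INTER_CUBIC)
save("end",o); save("endtop",ft); save("endside",fs)
T=np.load("top0.npz")["f"]; S=np.load("side0.npz")["f"]
for n,a,b in(("top",T,ft),("side",S,fs)):
    d=cv2.absdiff(a,b).max(2); d=cv2.threshold(d,40,255,0)[1]; cn,_,st,_=cv2.connectedComponentsWithStats(d); print(n,[s.tolist() for s in st[1:] if s[4]>40])
E
```

```text
TCP cab [-0.0871 -0.0282  0.0832] slant 50.2 yaw cab 0.062 F [-0.42  0.14  0.71] t 13.15 q [-0.46 -0.43  2.24  0.59  0.86  0.58]
[[ 0.743  0.251  0.62 ]
 [ 0.192 -0.968  0.161]
 [ 0.641 -0.    -0.768]]
top [[258, 173, 27, 6, 50], [286, 188, 12, 6, 44], [170, 192, 258, 228, 18441], [281, 288, 31, 4, 66], [528, 299, 32, 17, 241], [406, 303, 154, 117, 8837], [527, 331, 33, 8, 173], [257, 335, 33, 4, 76], [399, 362, 15, 22, 69], [398, 395, 14, 16, 153], [236, 397, 78, 14, 115], [329, 399, 44, 21, 316], [380, 412, 40, 8, 187]]
side [[259, 0, 301, 260, 37306], [526, 52, 10, 10, 48], [540, 54, 10, 13, 58], [541, 135, 19, 25, 266], [524, 153, 8, 9, 45], [497, 162, 22, 14, 132], [526, 174, 34, 54, 603], [250, 200, 6, 9, 42], [430, 207, 53, 21, 323], [447, 220, 35, 30, 767], [432, 227, 10, 17, 69]]
```

View pics/end.png

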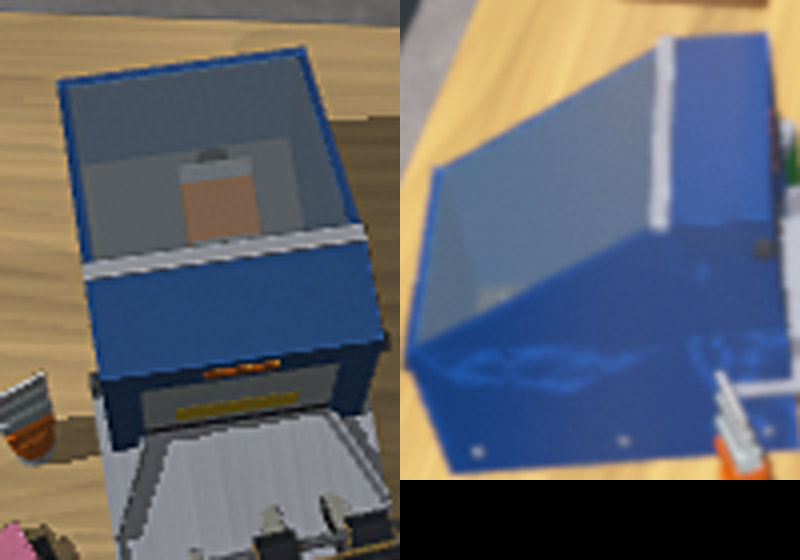

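View pics/endtop.png

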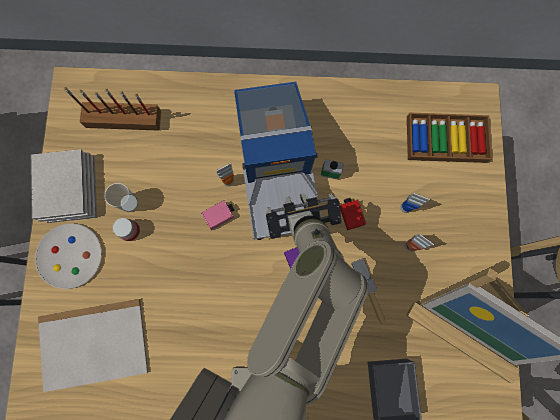

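View pics/endside.png

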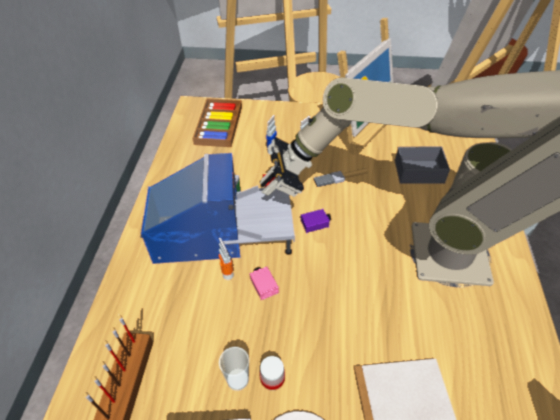

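View pics/look8.png

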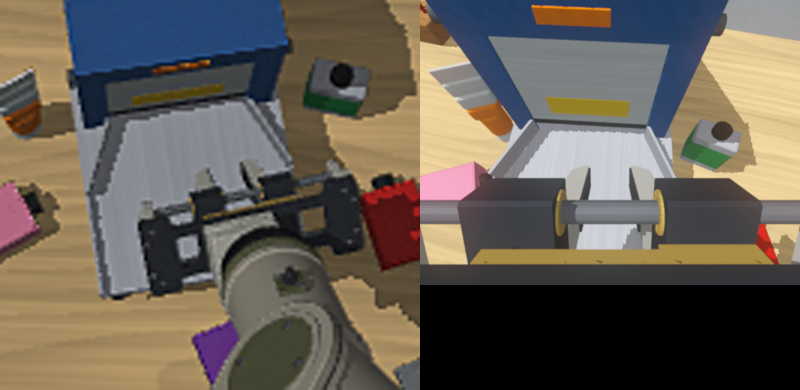

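```bash
python3 - <<'E'
from h import *
D=np.load("top0.npz");c,s=np.cos(CY),np.sin(CY)
for z in(.046,.06):
  for x,y in((180,182),(252,176),(188,243),(262,235)):
    p=onz((220+(x+.5)/4-.5,70+(y+.5)/4-.5),D["K"],D["R"],D["t"],z); d=p[:2]-C0; print(z,(c*d[0]+s*d[1]).round(3),(-s*d[0]+c*d[1]).round(3))
fs=cam("top")[0]; d=cv2.absdiff(fs,cv2.imread("pics/endtop.png")[:,:,::-1].copy()).max(2)[70:190,225:325]; print("motion diff",d.max())
E
```

```text
0.046 0.22 0.007
0.046 0.216 -0.05
0.046 0.168 0.009
0.046 0.165 -0.05
0.06 0.213 0.008
0.06 0.21 -0.049
0.06 0.162 0.01
0.06 0.16 -0.049
motion diff 9
```

The tin measures 57 mm wide on the plane 46 mm up, which fits it lying flat on the tub floor. Its middle is about 0.19 m inside the flap's plane and nothing is moving, so I'll hand in.

```bash
python3 -c "
from h import *
print(close_job()); print(read_state()['t'])"
```

```text
the job is handed in; nothing more can be done
None
the job is handed in; nothing more can be done
```

The orange-labelled tin is down in the tub, the flap is shut and the job is handed in. It took about 13.4 s of robot time; `close_job()` reports no verdict.

**What I did:** I set the jaws about 30 mm apart and put both fingertips behind the tin's rear end. I pushed it along the shelf at about 50 mm/s or less and through the flap. The tips were only about 5 mm inside the flap's plane when the tin slid away by itself. I then drew the fingers back and up, clear of the cabinet.

**Last checks:**
- **Tin:** seen through the roof, it lies flat and still in the tub, its middle about 190 mm inside the flap's plane. That middle is inferred from the visible front part.
- **Flap:** it hangs shut in the last top and wrist pictures.
- **Bystanders:** comparing start and end pictures showed changes only at the arm, its shadow and the spot the tin left. The arm partly hid the brush from above.
- **Forces:** the readings after each move never passed about 1.5 N.

**What went differently:** the 40° slant was out of reach at the back of the shelf (joint 3 at its limit). I started the push at about 58° and flattened to about 40° on the way in. No check failed or disagreed.

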